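# Lay a rescue-tool battery on the tester, lock it in and switch on

### The arm

A 7-joint arm with a two-finger parallel gripper is mounted at the origin on the work surface. World frame = base frame: x ahead of the robot, y to its left, z up, the work surface at z = 0. Lengths are in m, angles in rad, forces in N, time in s.
With the tool pointing down it reaches from about 0.4 to 0.875 m from the base axis. Payload 19.3 kg.
Tool frame: the origin (TCP) lies on the centre line of the jaws, within the pads' length; the fingertips stand 14 mm ahead of it and the grasp point (between the pads) lies 5 mm behind it; x points along the fingers, y is the direction in which the jaws open and shut, and the axes are right-handed (so a half turn about x gives the same grasp; the last joint's range is limited). The gripper opens to 85 mm and grips with 20 to 120 N. Pads are 22 mm wide; open, the fingers measure 114 mm over their backs; the gripper's body (76 mm by 85 mm) begins 54 mm behind the grasp point. The pads swing forward as they close: fully open they stand 13 mm farther back than shut.
Start: joints at [-1.236, 0.521, -0.036, 1.599, 0.021, 1.021, -0.113], TCP at [0.246, 0.574, 0.245] pointing down, gripper open.
Joint ranges: [-2.91, 2.91], [-0.3, 2.13], [-1.5, 1.42], [0.17, 2.43], [-1.26, 4.41], [0.16, 1.93], [-2.52, 2.52]. Speed limits (rad/s): [1.89, 1.89, 2.39, 2.39, 3.01, 3.01, 3.01].

### API

Orientations are given as [roll, pitch, yaw] about the fixed x, y, z axes, in that order (R = Rz(yaw) Ry(pitch) Rx(roll)).
In Python, from workcell import monitor, optics, bot gives the robot as it stands.
- The arm moves only by the tool arm_command, never from a script. Its arguments are lists of equal length, an entry for each row: "delta_pos": the shift along the tool's x, y, z as a fraction of full scale, a list of three; "rotation": the turn, a rotation vector about the tool's x, y, z as a fraction of full scale, a list of three. In form: {"delta_pos": [[dx, dy, dz], ...], "rotation": [[wx, wy, wz], ...]}. A call has 1 to 10 rows; each row shifts and turns the pose as measured when the row begins, along the tool's axes as they then stand; what a row does not reach is not made up. Full scale, the value 1, is 30 mm for a shift and 6 degrees for a turn. A row lasts 1/10 s, in which the tool goes at most 50 mm and 8.59 degrees, less where a joint would pass 70% of its speed; a pose out of reach is approached as far as the arm can. A call with a number of a shift or a turn outside -1 to 1 is refused whole. A call with a gripper value outside its range is refused whole. "gripper" is the closure, from -1 (fully open) to 1 (shut), so that 0 is half open, set as the call begins (left out, the last holds). The fingers move at their own pace and stop on an object; "grip_force" is the grip in N (left out, the last holds). Time passes only in rows, so rows that do not move let the fingers close. It gives the time, the measured TCP pose, the force and the opening at its end, in the units of the state.
- monitor.observe(): the state, without advancing time (a new reading comes with each control period).
- optics.grab_frame(name): name is "scene" or "top"; returns the picture (400x640x3 uint8, red, green, blue); there is no depth.
- optics.camera_params(name): a dict with "fx", "fy", "cx", "cy" (pixels), "origin" and "rotation" of the camera in the world. Camera axes: x right, y down, z forward; pixel columns grow to the right and rows downward; lengths in m; the calibration is good to about 2 mm. A picture is of the moment at which its call begins. camera_params takes no time and is no camera call.
- bot.job_done(): hands the job in, once; it reports no verdict.
The state is a dict: "clock": time; "qpos": joint angles; "qd": joint speeds; "joint_efforts": joint torques, N m; "position": TCP position; "tool_rot": TCP orientation; "force": force on the tool from outside, world axes, zero at the start; "moment": the same for the moment, N m; "grip_width": finger opening in m.
Only numpy, scipy, OpenCV 4.12 (cv2) and the standard library are available. Lean on these libraries where they do the work, as an engineer would, in place of code of your own. Each camera call takes 0.05 s, during which the arm holds its last target. There are 200 camera calls.

### The job

Put the big standing battery pack on test: without picking it up, slide it to the tester's low step, tip it over the step so that it lies on the bed, contact end towards the grey housing, and push it square, mid-bed and fully home against the housing. Then, without lifting the steel keeper bar, swing it about the post at its heel until it is in line beside the pack, its toe against the housing's side. Last, throw the lever fully over, and leave everything else on the bench where it is.

Things in the scene. Friction and masses are not known exactly. Their poses are not given: they have to be found in the camera images.
- tester: Fixed battery tester. Origin on the table (z = 0) below the middle of the step; z up, y the way the pack is slid, tipped and pushed home, x across. In mm: dark steel entry plate x -80..80, y -170..0, top z 8; aluminium bed x -220..80, y 0..240, top z 20, its edge at y 0 being a step 12 high; grey terminal housing x -64..64, y 148..223, top z 98. All rigid.
- step (a point): Middle of the top edge of the step (tester frame x 0, y 0, z 20 mm).
- terminal_face (a point): Middle of the housing's face that the pack's contact end must meet (tester frame x 0, y 148, z 55 mm); it looks along the tester's -y. Home, the pack lies on the bed with its middle at about x 0; there is 19 mm between its side and the bar's place, so it may be up to 14 mm off.
- post (a point): Axis, at z 40 mm, of a fixed steel post, 16 mm diameter, standing on the bed to z 62 mm (tester frame x -96, y 35 mm). It stands on the outer (-x) side of the keeper bar, abreast of its heel.
- pack: The big battery pack, black with a grey band, 90 (its x) x 80 (its y) x 120 mm (its z), 0.5 to 0.9 kg, loose, standing on the entry plate; its y is within 0.12 rad of the tester's y, its leading face 20 to 52 mm short of the step. Origin: centre of its base. Friction about 0.5 to 0.7: pushed in its lower third it slides, pushed near its top it topples.
- pack_center (a point): Centre of the pack, 60 mm above its base, on its axes. While tipping over the step the pack can hang leaning at about 45 degrees until it is pushed on well past that; it then falls flat on the bed, its base 10 to 40 mm outside the step, and must be pushed 40 to 70 mm home.
- pack_top (a point): Centre of the pack's contact end (its top while it stands), with two brass strips; 120 mm from the base.
- bar_center (a point): Centre of the loose steel keeper bar, 22 (its x) x 170 (its y, heel to toe) x 25 mm high, 0.25 to 0.5 kg, flat on the bed, its toe swung out by 0.28 to 0.5 rad from the tester's y towards -x. In line it fits between the post and the housing's -x flank with 2 mm to spare, its middle line at tester x -75 to -77 mm.
- bar_heel (a point): Point on the bar's middle line, half-way up, 12 mm from its heel end (73 mm from its centre); starts about abreast of the post with a few mm between bar and post.
- bar_toe (a point): Middle of the bar's toe end face, half-way up, 85 mm from its centre.
- lever (a joint): The black toggle lever on the housing: 0 = leaning 0.5 rad to the tester's -x (off), 1.0 rad = leaning 0.5 rad to +x, at its stop (on). Light (about 1 to 2 N at the ball), stays where it is left.
- lever_tip (a point): Centre of the 26 mm ball on the lever, 60 mm from its hinge. The hinge axis is parallel to the tester's y, through tester x -10, z 120 mm; the ball is at y 186 mm. Its base block on the housing is 70 (x) x 50 (y) x 25 mm high.
- coupling: Bystander: a turned steel hydraulic coupling standing on the table, 38 mm diameter, 72 mm tall; origin at the centre of its underside.
- small_pack: Bystander: a smaller black battery pack standing on the table, 60 x 55 x 85 mm tall; origin at the centre of its underside.
- wrench: Bystander: a steel wrench lying on the table, 180 mm long along its x; origin under its middle.
- screwdriver: Bystander: a screwdriver lying on the table, 200 mm long along its x, black handle; origin under its middle.
- can: Bystander: an aluminium spray can standing on the table, 60 mm diameter, 170 mm tall; origin at the centre of its underside.
- collar: Bystander: a dark steel collar (flat ring) lying on the table, 64 mm outside diameter, 22 mm high; origin at the centre of its underside.
Not all that is in view belongs to the job. What is shaped like the pack but green or turquoise is not meant. Of the things shaped like the part that bears bar_center, the bare steel one is meant.

How it is judged:
On the way, in this order (a step that is already met when the one before it is completed fails the run):
1. The pack has been tipped and lies on its side on the raised bed, contact end towards the housing (angle between pack's own z axis and vertical between 1.47 and 1.67 rad and height (world z) of pack_center between 0.05 and 0.072 m and y of pack_center in the frame of tester above 0.008 m and angle between the z axis of pack and the y axis of tester, either way round below 0.12 rad and y of pack_top in the frame of tester above 0.065 m), for 0.2 s.
2. The pack is home against the housing (all of step 1 and y of pack_top in the frame of tester above 0.142 m and x of pack_center in the frame of tester between -0.016 and 0.03 m), for 0.2 s.
3. The keeper bar lies in line between post and housing (angle between the y axis of bar_center and the y axis of tester, either way round below 0.06 rad and x of bar_toe in the frame of tester above -0.083 m and x of bar_heel in the frame of tester below -0.06 m and y of bar_heel in the frame of tester between 0.01 and 0.06 m and height (world z) of bar_center below 0.037 m), for 0.2 s.
4. The lever is thrown over (value of joint lever above 0.9 rad), for 0.2 s.
At the end, for the whole second after the job is handed in: Pack on its side, square (0.12 rad), contact end within 6 mm of the housing, middle at most 16 mm towards the bar or 30 mm away from it off mid-bed; bar flat, within 0.06 rad of in line, toe within 8 mm of the flank, heel inside the post within 25 mm of abreast; lever past 0.9 rad; at rest (all of step 2 and all of step 3 and value of joint lever above 0.9 rad and linear speed of pack below 0.02 m/s); the robot touches nothing.
It fails at once if The pack is picked up (its centre more than 125 mm above the table; tipping raises it to about 95 mm) (height (world z) of pack_center above 0.125 m).
It fails at once if The keeper bar is lifted off the bed (its centre rises by more than 25 mm) (height (world z) of bar_center above 0.0575 m).
It fails at once if A bystander is moved by more than 25 mm (distance of any of coupling, small_pack, wrench, screwdriver, can, collar from where it was at the start of the episode above 0.025 m).
It also fails if it takes over 67 s, if anything falls off the work surface, if the arm or the gripper's body presses on something with over 40 N, if the wrist force passes 120 N, or if a joint passes its speed limit or range.

## Working session

There is one attempt and no reset: what is moved stays moved. The work goes in short steps, Python scripts to look and compute and a tool call to move; the robot and the scene stay as the last step left them, time stands still between calls to the robot, and variables do not carry over. Pictures are saved under pics/ and viewed, about 8 in all and at most 12, crops included, and the job is handed in when it is done.

Besides the shell and the picture viewer there is one more tool, called after "Emit:" as name(argument=value, ...) on one line, values as JSON. arm_command: Moves the arm, as the interface text tells. Its arguments: {"type":"object","properties":{"delta_pos":{"type":"array","items":{"type":"array","items":{"type":"number"}}},"rotation":{"type":"array","items":{"type":"array","items":{"type":"number"}}},"gripper":{"type":"number"},"grip_force":{"type":"number"}},"required":["delta_pos","rotation"]}

```bash
mkdir -p pics
python3 - <<'E'
from workcell import monitor, optics, bot
import cv2,numpy as np
for n in("scene","top"):
    im=optics.grab_frame(n); cv2.imwrite(f"pics/{n}0.png",im[:,:,::-1])
    p=optics.camera_params(n); print(n,{k:np.round(v,4).tolist() for k,v in p.items()})
s=monitor.observe(); print({k:np.round(v,3).tolist() for k,v in s.items()})
E
```

```text
scene {'fx': 486.8871, 'fy': 486.8871, 'cx': 315.2493, 'cy': 191.9897, 'origin': [1.2896, -0.1891, 1.1917], 'rotation': [-2.4962, -0.0081, 1.3183]}
top {'fx': 495.8882, 'fy': 495.8882, 'cx': 319.3855, 'cy': 195.9247, 'origin': [0.1931, 0.0229, 1.5167], 'rotation': [-2.9183, -0.0005, -1.5736]}
{'clock': 0.1, 'qpos': [-1.236, 0.522, -0.036, 1.6, 0.021, 1.021, -0.113], 'qd': [-0.001, -0.0, 0.0, -0.002, -0.0, 0.0, -0.001], 'joint_efforts': [0.003, -92.848, 1.984, -37.053, 0.018, 0.005, -0.0], 'position': [0.246, 0.574, 0.245], 'tool_rot': [-1.519, 1.57, -1.923], 'force': [0.349, -0.173, -0.107], 'moment': [-0.05, 0.009, 0.002], 'grip_width': 0.085}
```

View pics/top0.png

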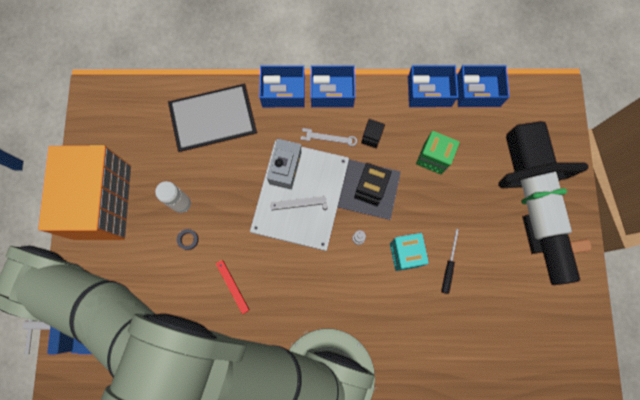

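View pics/scene0.png

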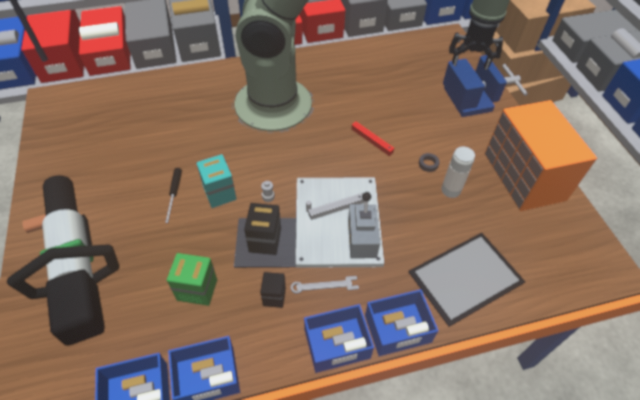

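Top view: the tester is in the middle (bed around columns 250–348, rows 140–250, entry plate on the right), with tester y pointing left in the image and x pointing up. The pack is at (373,183), the bar at (300,204) and the lever ball at (281,162). I'll enlarge this area.

Run:
```python
import cv2
a=cv2.imread("pics/top0.png")[120:260,240:410]; cv2.imwrite("pics/topc.png",cv2.resize(a,None,fx=4.2,fy=4.2,interpolation=cv2.INTER_CUBIC))
a=cv2.imread("pics/scene0.png")[165:310,225:405]; cv2.imwrite("pics/scenec.png",cv2.resize(a,None,fx=4,fy=4,interpolation=cv2.INTER_CUBIC))
```

```text
(no output)
```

View pics/topc.png

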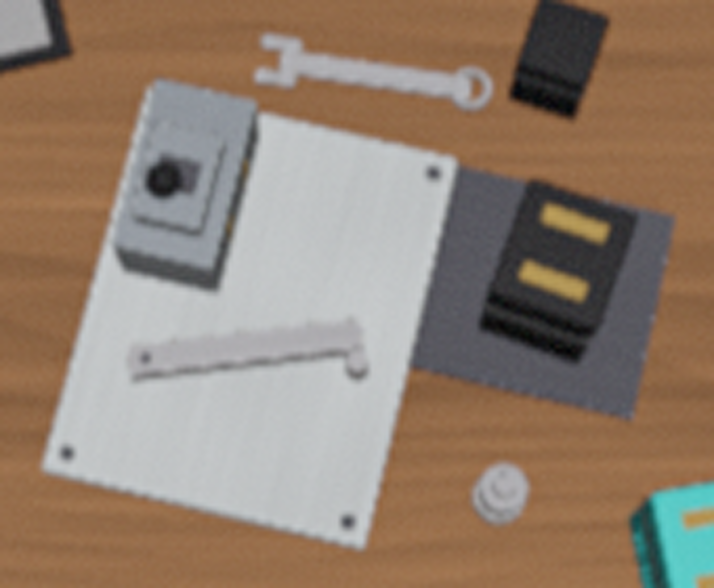

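View pics/scenec.png

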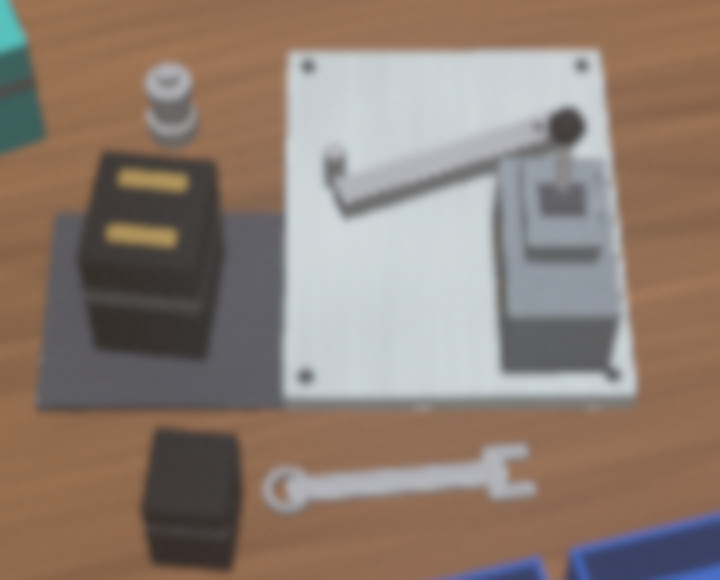

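```bash
cat > h.py <<'E'
import numpy as np
from scipy.spatial.transform import Rotation as R
from scipy.optimize import least_squares
from workcell import monitor, optics, bot
C={n:optics.camera_params(n) for n in("top","scene")}
def proj(n,P):
    c=C[n]; q=(np.atleast_2d(P)-c["origin"])@R.from_euler("xyz",c["rotation"]).as_matrix()
    return np.c_[c["fx"]*q[:,0]/q[:,2]+c["cx"],c["fy"]*q[:,1]/q[:,2]+c["cy"]]
def toW(p,L):
    L=np.atleast_2d(L).astype(float); c,s=np.cos(p[2]),np.sin(p[2])
    return np.c_[p[0]+c*L[:,0]-s*L[:,1],p[1]+s*L[:,0]+c*L[:,1],L[:,2]]
def fit(obs,x0):
    f=lambda p:np.concatenate([(proj(n,toW(p,np.array(L)/1000))-uv).ravel() for n,L,uv in obs])
    r=least_squares(f,x0,loss="soft_l1"); return r.x,f(r.x).reshape(-1,2)
def T(u,v):return np.array([(u+.5)/4.2+239.5,(v+.5)/4.2+119.5])
def S(u,v):return np.array([(u+.5)/4+224.5,(v+.5)/4+164.5])
def tf(t,P): # world->tester
    d=np.atleast_2d(P)[:,:2]-t[:2]; c,s=np.cos(t[2]),np.sin(t[2]); return np.c_[d@[c,s],d@[-s,c]]
def ray(n,uv,z):
    c=C[n]; d=R.from_euler("xyz",c["rotation"]).apply([(uv[0]-c["cx"])/c["fx"],(uv[1]-c["cy"])/c["fy"],1]); o=np.array(c["origin"]); return o+d*(z-o[2])/d[2]
E
python3 - <<'E'
from h import *
np.set_printoptions(precision=4,suppress=True)
tp=[((80,0,20),T(457,157)),((-220,0,20),T(364,549)),((-220,240,20),T(42,468)),((80,-170,8),T(674,214)),((-80,-170,8),T(632,416)),((64,148,98),T(258,98)),((64,223,98),T(150,80)),((-64,148,98),T(214,275)),((-64,223,98),T(115,250))]
sc=[((80,0,20),S(283,400)),((-220,0,20),S(289,50)),((-220,240,20),S(602,50)),((80,240,20),S(636,396)),((80,-170,8),S(38,407)),((-80,-170,8),S(57,214)),((64,148,98),S(507,318)),((64,223,98),S(618,318)),((-64,148,98),S(497,158)),((-64,223,98),S(603,158))]
o=[("top",*x) for x in tp]+[("scene",*x) for x in sc]
t,r=fit(o,[.6,0,-.2]);print("tester",t);print(r.round(1).tolist())
for n,ob in(("t",[o for o in o if o[0]=="top"]),("s",[o for o in o if o[0]=="scene"])): print(n,fit(ob,t)[0])
np.save("t.npy",t)
pk=[("top",(45,40,128),T(532,182)),("top",(45,-40,128),T(637,212)),("top",(-45,-40,128),T(592,333)),("top",(-45,40,128),T(487,298)),
("scene",(-45,-40,128),S(101,152)),("scene",(-45,40,128),S(217,163)),("scene",(45,-40,128),S(80,265)),("scene",(45,40,128),S(210,275)),("scene",(45,-40,8),S(98,348)),("scene",(45,40,8),S(206,359))]
p,r=fit(pk,[.6,-.1,-.2]);print("pack",p,r.round(1).tolist(),"in tester",tf(t,p),p[2]-t[2])
# bar line, z=.045 top: heel end corners / toe
for n,uv in(("toe",T(131,345)),("toe2",T(133,368)),("heel",T(358,321)),("heel2",T(362,346))): print(n,tf(t,ray("top",uv,.045))*1000)
for n,uv in(("heelA",S(333,180)),("heelB",S(345,205)),("dot",S(537,127)),("edge",S(500,162))): print("s",n,tf(t,ray("scene",uv,.045))*1000)
print("dot top",tf(t,ray("top",T(145,357),.045))*1000)
print("post",tf(t,ray("top",T(355,360),.062))*1000,tf(t,ray("scene",S(334,150),.062))*1000)
print("coupling",ray("top",T(503,485),.072),ray("scene",S(169,80),.072),tf(t,ray("top",T(503,485),.072)))
for n,L in(("ball",(-39,186,173)),("on",(19,186,173))): print(n,toW(t,np.array(L)/1000),proj("top",toW(t,np.array(L)/1000)))
E
```

```text
tester [ 0.5817 -0.0527 -0.2418]
[[0.4, -0.2], [0.3, -1.2], [0.4, -0.5], [1.0, -0.5], [0.5, -0.1], [0.1, -0.2], [1.7, -1.5], [-0.0, -2.2], [-1.0, -2.1], [0.2, -1.2], [0.0, -0.1], [-0.5, -0.3], [0.3, -0.7], [-0.8, -0.5], [-0.6, -0.9], [0.3, -1.0], [1.3, -1.1], [0.3, -0.9], [0.8, -1.0]]
t [ 0.5793 -0.0513 -0.2348]
s [ 0.5837 -0.0538 -0.2443]
pack [ 0.5575 -0.1358 -0.3409] [[-0.9, -2.2], [0.2, -0.5], [1.5, -0.8], [0.1, -1.5], [0.2, -1.9], [0.6, -2.4], [-0.5, -2.1], [-2.2, -2.2], [-0.3, 0.5], [1.3, 0.1]] in tester [[-0.0036 -0.0865]] -0.09903093488247841
toe [[-123.0483  197.7607]]
toe2 [[-139.0943  191.9881]]
heel [[-66.9036  42.5525]]
heel2 [[-84.2275  35.4025]]
s heelA [[-80.0908  33.6896]]
s heelB [[-58.3963  42.1846]]
s dot [[-126.6649  183.2253]]
s edge [[-95.3416 154.4219]]
dot top [[-129.2154  185.6608]]
post [[-98.9315  37.2278]] [[-94.357   34.4948]]
coupling [ 0.403  -0.0957  0.072 ] [ 0.4151 -0.0995  0.072 ] [[-0.1632 -0.0846]]
ball [[0.5884 0.1372 0.173 ]] [[278.2138 164.8661]]
on [[0.6447 0.1233 0.173 ]] [[283.4069 145.819 ]]
```

```bash
cat >> h.py <<'E'
def plan(pos_t=None,alpha=None,sgn=1,pos_w=None,yawoff=0):
    "pos_t: target TCP in tester frame (m, z world). prints tool-frame units"
    np.set_printoptions(precision=3,suppress=True)
    t=np.load("t.npy"); s=monitor.observe(); p=np.array(s["position"]); Rm=R.from_euler("xyz",s["tool_rot"]).as_matrix()
    g=toW(t,pos_t)[0] if pos_w is None else np.array(pos_w)
    d=Rm.T@(g-p)/.03; print("tcp_t",np.r_[tf(t,p)[0],p[2]],"X",Rm[:,0],"Y",Rm[:,1],"q",np.array(s["qpos"]),"F",np.array(s["force"]),"clk",s["clock"])
    print("dpos units",d, "maxrows",np.abs(d).max())
    if alpha is not None:
        y=t[2]+yawoff; xt=np.array([np.cos(y),np.sin(y),0]); yt=np.array([-np.sin(y),np.cos(y),0])
        X=np.sin(alpha)*yt-np.cos(alpha)*np.array([0,0,1]); Y=sgn*xt; D=np.c_[X,Y,np.cross(X,Y)]
        print("rot units",R.from_matrix(Rm.T@D).as_rotvec()/np.radians(6))
E
python3 - <<'E'
from h import *
t=np.load("t.npy")
plan((0,-.22,.3),.8,1)
plan((0,-.22,.3),.8,-1)
plan((0,-.22,.3),0,1)
for z,uv in((.1,(410,250)),(.13,(440,152)),(.17,(165,190))): w=ray("top",uv,z);print(w,tf(t,w))
E
```

```text
tcp_t [-0.476  0.528  0.245] X [-0.    -0.001 -1.   ] Y [ 0.394  0.919 -0.001] q [-1.236  0.522 -0.036  1.6    0.021  1.021 -0.113] F [ 0.349 -0.173 -0.107] clk 0.1
dpos units [ -1.818 -22.041  19.703] maxrows 22.040729014514824
rot units [12.668  6.316  5.364]
tcp_t [-0.476  0.528  0.245] X [-0.    -0.001 -1.   ] Y [ 0.394  0.919 -0.001] q [-1.236  0.522 -0.036  1.6    0.021  1.021 -0.113] F [ 0.349 -0.173 -0.107] clk 0.1
dpos units [ -1.818 -22.041  19.703] maxrows 22.040729014514824
rot units [-15.566  -5.596   6.59 ]
tcp_t [-0.476  0.528  0.245] X [-0.    -0.001 -1.   ] Y [ 0.394  0.919 -0.001] q [-1.236  0.522 -0.036  1.6    0.021  1.021 -0.113] F [ 0.349 -0.173 -0.107] clk 0.1
dpos units [ -1.818 -22.041  19.703] maxrows 22.040729014514824
rot units [13.444  0.007  0.008]
[ 0.356 -0.237  0.1  ] [[-0.175 -0.233]]
[ 0.639 -0.332  0.13 ] [[ 0.122 -0.257]]
[0.517 0.452 0.17 ] [[-0.184  0.475]]
```

Emit:
arm_command(delta_pos=[[-1, 0, 0], [-1, 0, 0], [-1, -0.5, 0.45], [-1, -0.95, 0.85], [0, -0.95, 0.85], [0, -0.95, 0.85], [0, -0.95, 0.85], [0, -0.95, 0.85], [0, -0.95, 0.85], [0, -0.95, 0.85]], rotation=[[0, 0, 0], [0, 0, 0], [0, 0, 0], [0, 0, 0], [0, 0, 0], [0, 0, 0], [0, 0, 0], [0, 0, 0], [0, 0, 0], [0, 0, 0]], gripper=-0.2)

```text
clock: 1.1
position: [0.3381, 0.2943, 0.3667]
tool_rot: [-1.723, 1.564, -2.12]
force: [-0.1, 0.8, 0.8]
grip_width: 0.0514
```

Emit:
arm_command(delta_pos=[[0, -0.95, 0.85], [0, -0.95, 0.85], [0, -0.95, 0.85], [0, -0.95, 0.85], [0, -0.95, 0.85], [0, -0.95, 0.85], [0, -0.95, 0.85], [0, -0.95, 0.85], [0, -0.95, 0.85], [0, -0.95, 0.85]], rotation=[[0, 0, 0], [0, 0, 0], [0, 0, 0], [0, 0, 0], [0, 0, 0], [0, 0, 0], [0, 0, 0], [0, 0, 0], [0, 0, 0], [0, 0, 0]])

```text
clock: 2.1
position: [0.4639, -0.0838, 0.3683]
tool_rot: [-1.799, 1.565, -2.196]
force: [0.3, 1.0, 0.4]
grip_width: 0.0514
```

Run:
```python
from h import *
plan((-.004,-.22,.3),.8,1)
plan((-.004,-.22,.3),0,1)
```

```text
tcp_t [-0.107 -0.058  0.368] X [-0.004 -0.005 -1.   ] Y [ 0.386  0.922 -0.006] q [-0.367  0.158  0.483  1.832 -0.074  1.173  1.314] F [0.312 1.037 0.411] clk 2.1
dpos units [ 2.299 -4.779  4.224] maxrows 4.77917990533232
rot units [12.722  6.322  5.441]
tcp_t [-0.107 -0.058  0.368] X [-0.004 -0.005 -1.   ] Y [ 0.386  0.922 -0.006] q [-0.367  0.158  0.483  1.832 -0.074  1.173  1.314] F [0.312 1.037 0.411] clk 2.1
dpos units [ 2.299 -4.779  4.224] maxrows 4.77917990533232
rot units [13.521  0.029  0.056]
```

Emit:
arm_command(delta_pos=[[0, -0.96, 0.85], [0, -0.96, 0.85], [0, -0.96, 0.85], [0, -0.96, 0.85], [0, -0.96, 0.85], [0, 0, 0], [0, 0, 0], [0, 0, 0], [0, 0, 0], [0, 0, 0]], rotation=[[0, 0, 0], [0, 0, 0], [0, 0, 0], [0, 0, 0], [0, 0, 0], [0.97, 0.48, 0.41], [0.97, 0.48, 0.41], [0.97, 0.48, 0.41], [0.97, 0.48, 0.41], [0.97, 0.48, 0.41]])

```text
clock: 3.1
position: [0.5273, -0.2772, 0.3662]
tool_rot: [2.726, 1.236, 1.798]
force: [0.1, 1.4, 0.1]
grip_width: 0.0519
```

Emit:
arm_command(delta_pos=[[0, 0, 0], [0, 0, 0], [0, 0, 0], [0, 0, 0], [0, 0, 0], [0, 0, 0], [0, 0, 0], [0, 0, 0]], rotation=[[0.97, 0.48, 0.41], [0.97, 0.48, 0.41], [0.97, 0.48, 0.41], [0.97, 0.48, 0.41], [0.97, 0.48, 0.41], [0.97, 0.48, 0.41], [0.97, 0.48, 0.41], [0.97, 0.48, 0.41]])

```text
clock: 3.9
position: [0.5281, -0.2775, 0.363]
tool_rot: [-3.1, 0.757, 1.322]
force: [0.0, 1.0, -0.3]
grip_width: 0.0513
```

Run:
```python
from h import *
plan((-.004,-.17,.06),.8,1)
```

```text
tcp_t [ 0.002 -0.231  0.363] X [ 0.179  0.705 -0.686] Y [ 0.962 -0.273 -0.03 ] q [ 0.352  0.697  0.658  1.42  -0.975  1.797  0.827] F [ 0.001  0.996 -0.323] clk 3.9
dpos units [8.411 0.037 5.95 ] maxrows 8.411482200057502
rot units [-0.437 -0.137 -0.043]
```

Run:
```python
from h import *
plan((-.004,-.165,.038),.8,1)
```

```text
tcp_t [ 0.002 -0.231  0.363] X [ 0.179  0.705 -0.686] Y [ 0.962 -0.273 -0.03 ] q [ 0.352  0.697  0.658  1.42  -0.975  1.797  0.827] F [ 0.001  0.996 -0.323] clk 3.9
dpos units [9.036 0.053 6.369] maxrows 9.03606896492972
rot units [-0.437 -0.137 -0.043]
```

Emit:
arm_command(delta_pos=[[0.9, 0, 0.64], [0.9, 0, 0.64], [0.9, 0, 0.64], [0.9, 0, 0.64], [0.9, 0, 0.64], [0.9, 0, 0.64], [0.9, 0, 0.64], [0.9, 0, 0.64], [0.9, 0, 0.64], [0.9, 0, 0.64]], rotation=[[-0.1, -0.03, 0], [-0.1, -0.03, 0], [-0.1, -0.03, 0], [-0.1, -0.03, 0], [0, 0, 0], [0, 0, 0], [0, 0, 0], [0, 0, 0], [0, 0, 0], [0, 0, 0]])

```text
clock: 4.9
position: [0.5399, -0.2171, 0.0255]
tool_rot: [-3.141, 0.77, 1.316]
force: [0.7, -0.6, 0.7]
grip_width: 0.0515
```

Run:
```python
from h import *
plan((-.004,-.145,.038),.8,1)
import cv2
a=optics.grab_frame("scene")[150:320,200:420,::-1]; cv2.imwrite("pics/s1.png",cv2.resize(a,None,fx=3.5,fy=3.5,interpolation=cv2.INTER_CUBIC))
```

```text
tcp_t [-0.001 -0.17   0.026] X [ 0.181  0.695 -0.696] Y [ 0.967 -0.253 -0.001] q [ 0.343  1.072  0.478  1.661 -1.182  1.347  1.255] F [ 0.748 -0.554  0.679] clk 4.9
dpos units [ 0.299 -0.106 -0.868] maxrows 0.8679089824873041
rot units [-0.096 -0.006 -0.092]
```

View pics/s1.png

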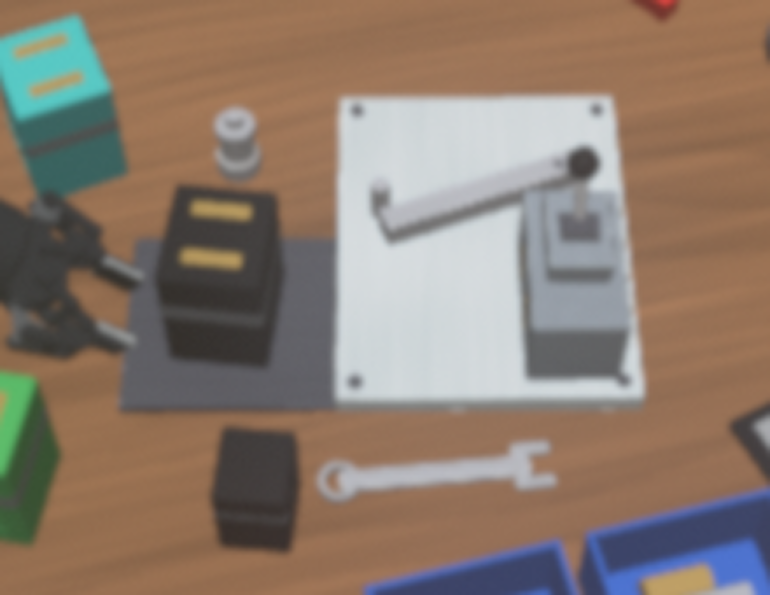

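Run:
```python
from h import *
plan((-.002,-.145,.035),.65,1)
plan((-.002,-.110,.035),.65,1)
```

```text
tcp_t [-0.002 -0.168  0.021] X [ 0.179  0.697 -0.695] Y [ 0.968 -0.253 -0.004] q [ 0.343  1.078  0.474  1.662 -1.184  1.344  1.257] F [ 0.004  3.367 -1.994] clk 4.95
dpos units [ 0.231  0.002 -0.858] maxrows 0.858167337894114
rot units [-0.124 -1.458 -0.056]
tcp_t [-0.002 -0.168  0.021] X [ 0.179  0.697 -0.695] Y [ 0.968 -0.253 -0.004] q [ 0.343  1.078  0.474  1.662 -1.184  1.344  1.257] F [ 0.004  3.367 -1.994] clk 4.95
dpos units [ 1.07  -0.014 -1.669] maxrows 1.6686272343266502
rot units [-0.124 -1.458 -0.056]
```

Emit:
arm_command(delta_pos=[[-0.16, 0, -0.17], [-0.16, 0, -0.17], [0.16, 0, -0.21], [0.16, 0, -0.21], [0.16, 0, -0.21], [0.16, 0, -0.21], [0.16, 0, -0.21]], rotation=[[-0.06, -0.73, 0], [-0.06, -0.73, 0], [0, 0, 0], [0, 0, 0], [0, 0, 0], [0, 0, 0], [0, 0, 0]])

```text
clock: 5.65
position: [0.548, -0.1757, 0.0327]
tool_rot: [-3.141, 0.922, 1.321]
force: [-1.8, -6.5, 3.5]
grip_width: 0.0513
```

Run:
```python
from h import *
plan((-.002,-.095,.035),.65,1)
```

```text
tcp_t [-0.003 -0.127  0.033] X [ 0.15   0.585 -0.797] Y [ 0.969 -0.248 -0.001] q [ 0.194  0.985  0.511  1.768 -1.189  1.186  1.2  ] F [-1.821 -6.55   3.546] clk 5.65
dpos units [ 0.592  0.032 -0.909] maxrows 0.909088164254644
rot units [-0.072  0.011 -0.048]
```

Emit:
arm_command(delta_pos=[[0.16, 0.01, -0.22], [0.16, 0.01, -0.22], [0.16, 0, -0.22], [0.16, 0, -0.22]], rotation=[[0, 0, 0], [0, 0, 0], [0, 0, 0], [0, 0, 0]])

```text
clock: 6.05
position: [0.5563, -0.1462, 0.0326]
tool_rot: [-3.14, 0.923, 1.316]
force: [-2.4, -7.1, 3.0]
grip_width: 0.051
```

Emit:
arm_command(delta_pos=[[0.1, 0, -0.13], [0.1, 0, -0.13]], rotation=[[0, 0, 0], [0, 0, 0]])

```text
clock: 6.25
position: [0.5584, -0.1414, 0.0324]
tool_rot: [3.14, 0.93, 1.308]
force: [-14.4, -43.6, 21.6]
grip_width: 0.0514
```

Run:
```python
from h import *
plan((-.002,-.095,.035),.65,1)
```

```text
tcp_t [-0.001 -0.092  0.032] X [ 0.155  0.578 -0.801] Y [ 0.966 -0.258  0.001] q [ 0.155  0.958  0.469  1.805 -1.212  1.122  1.168] F [-14.427 -43.64   21.605] clk 6.25
dpos units [-0.136 -0.018  0.038] maxrows 0.13611006095115752
rot units [-0.144  0.085 -0.121]
```

Emit:
arm_command(delta_pos=[[-0.3, 0, 0.4], [-0.3, 0, 0.4], [-0.8, 0, -0.6], [-0.8, 0, -0.6], [-0.8, 0, -0.6], [-0.2, 0, -0.15]], rotation=[[0, 0, 0], [0, 0, 0], [0, 0, 0], [0, 0, 0], [-0.1, 0.05, -0.1], [0, 0, 0]])

```text
clock: 6.85
position: [0.5478, -0.1739, 0.1304]
tool_rot: [-3.128, 0.92, 1.331]
force: [-0.1, -0.7, 0.2]
grip_width: 0.051
```

Run:
```python
from h import *
plan((-.002,-.092,.125),.75,1)
plan((-.002,-.040,.145),.75,1)
```

```text
tcp_t [-0.004 -0.126  0.13 ] X [ 0.144  0.588 -0.796] Y [ 0.969 -0.248 -0.008] q [ 0.166  0.828  0.555  1.763 -1.072  1.268  1.053] F [-0.083 -0.701  0.206] clk 6.85
dpos units [ 0.826  0.055 -0.787] maxrows 0.8259960152747282
rot units [-0.11   0.948  0.008]
tcp_t [-0.004 -0.126  0.13 ] X [ 0.144  0.588 -0.796] Y [ 0.969 -0.248 -0.008] q [ 0.166  0.828  0.555  1.763 -1.072  1.268  1.053] F [-0.083 -0.701  0.206] clk 6.85
dpos units [ 1.346  0.035 -2.57 ] maxrows 2.570027879885507
rot units [-0.11   0.948  0.008]
```

Emit:
arm_command(delta_pos=[[0.25, 0.02, -0.24], [0.25, 0.02, -0.24], [0.25, 0.02, -0.24], [0.14, 0, -0.4], [0.14, 0, -0.4], [0.14, 0, -0.4], [0.14, 0, -0.4]], rotation=[[0, 0, 0], [0, 0, 0], [0, 0, 0], [0, 0, 0], [0, 0, 0], [0, 0, 0], [0, 0, 0]])

```text
clock: 7.55
position: [0.5692, -0.0926, 0.1375]
tool_rot: [-3.119, 0.92, 1.336]
force: [-0.7, -1.0, 2.7]
grip_width: 0.0513
```

Run:
```python
from h import *
plan((-.002,-.010,.150),.75,1)
import cv2
a=optics.grab_frame("scene")[150:320,200:420,::-1]; cv2.imwrite("pics/s2.png",cv2.resize(a,None,fx=3.5,fy=3.5,interpolation=cv2.INTER_CUBIC))
```

```text
tcp_t [-0.003 -0.042  0.138] X [ 0.141  0.589 -0.795] Y [ 0.968 -0.25  -0.014] q [ 0.033  0.782  0.532  1.825 -1.127  1.193  0.974] F [-0.728 -0.972  2.748] clk 7.55
dpos units [ 0.31   0.001 -1.091] maxrows 1.0914214413958208
rot units [-0.163  0.944  0.033]
```

View pics/s2.png

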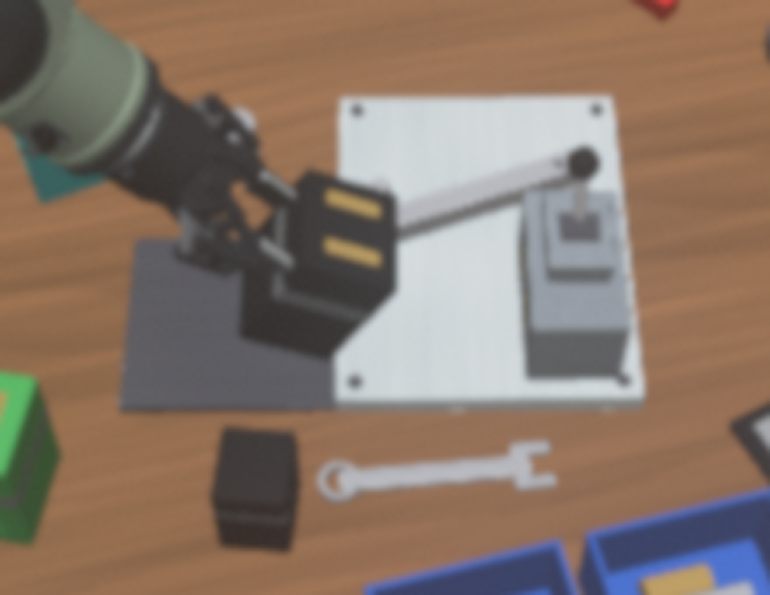

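Emit:
arm_command(delta_pos=[[0.17, 0, -0.36], [0.17, 0, -0.36], [0.17, 0, -0.36], [0.24, 0, -0.32], [0.24, 0, -0.32], [0.24, 0, -0.32], [0.24, 0, -0.32], [0.24, 0, -0.32]], rotation=[[0, 0, 0], [0, 0, 0], [0, 0, 0], [0, 0, 0], [0, 0, 0], [0, 0, 0], [0, 0, 0], [0, 0, 0]])

```text
clock: 8.4
position: [0.5944, 0.0107, 0.1449]
tool_rot: [-3.114, 0.918, 1.343]
force: [0.3, -1.0, 0.1]
grip_width: 0.0512
```

Run:
```python
from h import *
plan((-.002,.07,.130),.75,1)
import cv2
a=optics.grab_frame("scene")[150:320,200:420,::-1]; cv2.imwrite("pics/s3.png",cv2.resize(a,None,fx=3.5,fy=3.5,interpolation=cv2.INTER_CUBIC))
```

```text
tcp_t [-0.003  0.065  0.145] X [ 0.137  0.592 -0.794] Y [ 0.969 -0.247 -0.016] q [-0.122  0.737  0.481  1.863 -1.191  1.092  0.86 ] F [ 0.312 -0.959  0.149] clk 8.4
dpos units [0.504 0.033 0.159] maxrows 0.5038738203731241
rot units [-0.157  0.93   0.073]
```

View pics/s3.png

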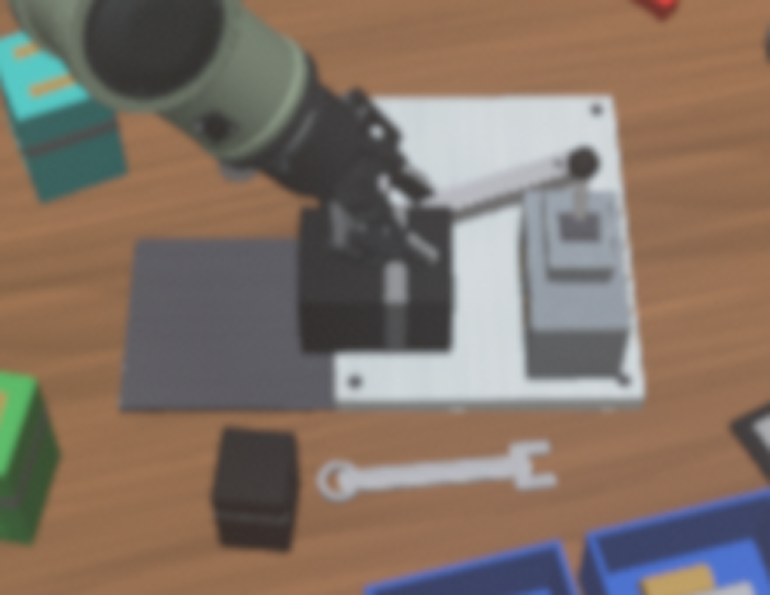

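Emit:
arm_command(delta_pos=[[-0.8, 0, -0.6], [-0.8, 0, -0.2], [-0.8, 0, 0.8], [-0.6, 0, 0.8], [-0.6, 0, 0.8], [-0.6, 0, 0.8], [-0.6, 0, 0.8], [0.4, 0, 0.6], [0.8, 0, 0.6]], rotation=[[0, 0, 0], [0, 0, 0], [0, 0, 0], [0, 0, 0], [0, 0, 0], [0, 0, 0], [0, 0, 0], [0, 0, 0], [0, 0, 0]])

```text
clock: 9.35
position: [0.554, -0.1562, 0.1546]
tool_rot: [-3.124, 0.918, 1.341]
force: [1.5, 0.6, -1.5]
grip_width: 0.0512
```

Run:
```python
from h import *
plan((-.001,-.075,.055),.68,1)
```

```text
tcp_t [-0.002 -0.107  0.155] X [ 0.138  0.591 -0.795] Y [ 0.97  -0.241 -0.011] q [ 0.138  0.782  0.547  1.763 -1.048  1.272  0.997] F [ 1.537  0.603 -1.504] clk 9.35
dpos units [3.289 0.07  1.164] maxrows 3.2888783588885615
rot units [-0.077  0.263  0.067]
```

Emit:
arm_command(delta_pos=[[0.66, 0, 0.3], [0.66, 0, 0.3], [0.66, 0, 0.3], [0.66, 0, 0.2], [0.66, 0, 0.1], [0.2, 0, -0.26], [0.2, 0, -0.26], [0.2, 0, -0.26]], rotation=[[0, 0.06, 0], [-0.08, 0.1, 0], [0, 0.1, 0.06], [0, 0, 0], [0, 0, 0], [0, 0, 0], [0, 0, 0], [0, 0, 0]])

```text
clock: 10.15
position: [0.5684, -0.0933, 0.0483]
tool_rot: [-3.136, 0.893, 1.33]
force: [0.4, -0.4, 0.0]
grip_width: 0.051
```

Run:
```python
from h import *
plan((-.001,.01,.05),.68,1)
```

```text
tcp_t [-0.003 -0.043  0.048] X [ 0.149  0.609 -0.779] Y [ 0.97  -0.243 -0.004] q [ 0.131  0.914  0.399  1.829 -1.209  1.093  1.122] F [ 0.409 -0.375  0.046] clk 10.15
dpos units [ 1.055  0.065 -1.402] maxrows 1.4024656853565074
rot units [-0.046  0.018  0.009]
```

Emit:
arm_command(delta_pos=[[0, 0, 0], [0, 0.03, 0]], rotation=[[0, -0.86, 0], [0, -0.86, 0]])

```text
clock: 10.35
position: [0.5697, -0.0939, 0.0493]
tool_rot: [-3.136, 1.076, 1.327]
force: [-0.2, -0.9, -1.3]
grip_width: 0.051
```

Run:
```python
from h import *
plan((0,.0,.05),.5,1)
```

```text
tcp_t [-0.002 -0.043  0.049] X [ 0.114  0.461 -0.88 ] Y [ 0.969 -0.246 -0.003] q [-0.004  0.868  0.48   1.859 -1.155  0.967  1.014] F [-0.234 -0.853 -1.337] clk 10.35
dpos units [ 0.658  0.049 -1.269] maxrows 1.2693369471066867
rot units [-0.064  0.048 -0.007]
```

Emit:
arm_command(delta_pos=[[0.16, 0, -0.29], [0.16, 0, -0.29], [0.16, 0, -0.29], [0.16, 0, -0.29]], rotation=[[0, 0, 0], [0, 0, 0], [0, 0, 0], [0, 0, 0]])

```text
clock: 10.75
position: [0.5814, -0.0517, 0.0514]
tool_rot: [3.138, 1.074, 1.321]
force: [-0.3, -4.5, 1.3]
grip_width: 0.0513
```

Emit:
arm_command(delta_pos=[[0.08, 0, -0.15], [0.08, 0, -0.15]], rotation=[[0, 0, 0], [0, 0, 0]])

```text
clock: 10.95
position: [0.584, -0.0412, 0.0513]
tool_rot: [3.139, 1.073, 1.321]
force: [-1.8, -5.0, 3.1]
grip_width: 0.0509
```

Run:
```python
from h import *
plan((0,.01,.05),.5,1)
```

```text
tcp_t [-0.     0.012  0.051] X [ 0.118  0.463 -0.879] Y [ 0.969 -0.245  0.001] q [-0.077  0.849  0.445  1.876 -1.188  0.916  0.959] F [-1.76  -4.987  3.076] clk 10.95
dpos units [0.011 0.016 0.071] maxrows 0.07107772569388919
rot units [-0.044  0.021 -0.037]
```

Emit:
arm_command(delta_pos=[[0.07, 0, -0.1], [0.07, 0, -0.1], [0.07, 0, -0.1]], rotation=[[0, 0, 0], [0, 0, 0], [0, 0, 0]])

```text
clock: 11.25
position: [0.5859, -0.0369, 0.0502]
tool_rot: [3.136, 1.08, 1.311]
force: [-10.4, -26.1, 10.9]
grip_width: 0.0512
```

Run:
```python
from h import *
plan((0,.02,.05),.5,1)
```

```text
tcp_t [0.    0.016 0.05 ] X [ 0.121  0.456 -0.882] Y [ 0.968 -0.251  0.003] q [-0.086  0.847  0.44   1.879 -1.192  0.901  0.948] F [-10.414 -26.104  10.853] clk 11.25
dpos units [ 0.064 -0.013 -0.103] maxrows 0.10275220926835672
rot units [-0.091  0.085 -0.079]
```

Emit:
arm_command(delta_pos=[[-0.2, 0, 0.3], [-0.3, 0, 0.5], [-0.88, 0, -0.4], [-0.88, 0, -0.47], [-0.88, 0, -0.47], [-0.88, 0, -0.47], [-0.88, 0, -0.47], [-0.88, 0, -0.47], [-0.88, 0, -0.47]], rotation=[[0, 0, 0], [0, 0, 0], [0, 0, 0], [0, 0, 0], [0, 0, 0], [0, 0, 0], [0, 0, 0], [0, 0, 0], [0, 0, 0]], gripper=1)

```text
clock: 12.15
position: [0.5737, -0.0737, 0.2643]
tool_rot: [-3.123, 1.076, 1.327]
force: [0.1, 0.5, 0.2]
grip_width: -0.0002
```

```bash
cat >> h.py <<'E'
def planX(pos_t,beta):
    "fingers tilted by beta from down towards +x_t, jaws in the x_t-z plane"
    plan(pos_t); t=np.load("t.npy"); Rm=R.from_euler("xyz",monitor.observe()["tool_rot"]).as_matrix()
    x=np.array([np.cos(t[2]),np.sin(t[2]),0]); z=np.array([0,0,1.]); X=np.sin(beta)*x-np.cos(beta)*z; Y=np.cos(beta)*x+np.sin(beta)*z
    D=np.c_[X,Y,np.cross(X,Y)]; p=np.array(monitor.observe()["position"])
    print("rot units",R.from_matrix(Rm.T@D).as_rotvec()/np.radians(6),"dpos in the new frame",D.T@(toW(t,pos_t)[0]-p)/.03)
E
python3 - <<'E'
from h import *
planX((-.172,.175,.1),.2)
E
```

```text
tcp_t [-0.003 -0.022  0.264] X [ 0.114  0.461 -0.88 ] Y [ 0.966 -0.257 -0.009] q [-0.157  0.553  0.645  1.764 -0.882  1.209  0.62 ] F [0.081 0.539 0.164] clk 12.15
dpos units [ 7.938 -5.712 -3.076] maxrows 7.938435417795497
rot units [-0.661 -4.689  1.91 ] dpos in the new frame [ 4.247 -6.618 -6.578]
```

Emit:
arm_command(delta_pos=[[0, 0, 0], [0, 0, 0], [0, 0, 0], [0, 0, 0], [0, 0, 0], [0, 0, 0]], rotation=[[-0.11, -0.78, 0.32], [-0.11, -0.78, 0.32], [-0.11, -0.78, 0.32], [-0.11, -0.78, 0.32], [-0.11, -0.78, 0.32], [-0.11, -0.78, 0.32]])

```text
clock: 12.75
position: [0.5734, -0.083, 0.2699]
tool_rot: [1.519, 1.358, -0.303]
force: [0.3, -0.3, -0.9]
grip_width: -0.0001
```

Run:
```python
from h import *
planX((-.172,.175,.26),.2)
import cv2
a=optics.grab_frame("top")[120:260,240:410,::-1]; cv2.imwrite("pics/t4.png",cv2.resize(a,None,fx=4.2,fy=4.2,interpolation=cv2.INTER_CUBIC))
a=optics.grab_frame("scene")[165:310,225:405,::-1]; cv2.imwrite("pics/s4.png",cv2.resize(a,None,fx=4,fy=4,interpolation=cv2.INTER_CUBIC))
```

```text
tcp_t [-0.001 -0.031  0.27 ] X [ 0.202 -0.063 -0.977] Y [ 0.947 -0.242  0.211] q [-0.661  0.471  0.93   1.9   -0.499  0.785  0.249] F [ 0.289 -0.251 -0.949] clk 12.75
dpos units [-0.971 -5.708 -6.82 ] maxrows 6.820310563641642
rot units [-0.082  0.124 -0.124] dpos in the new frame [-0.809 -5.66  -6.881]
```

View pics/s4.png

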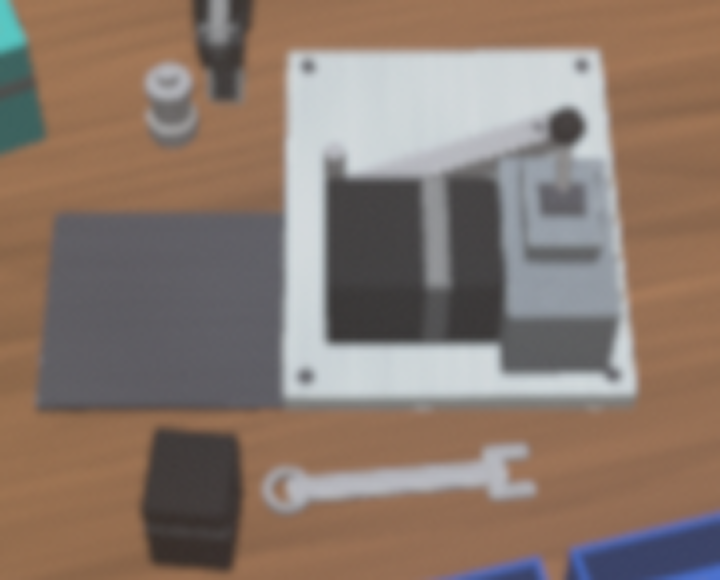

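The pack lies flat and square against the housing, spanning crop columns 327–500. The bar hasn't moved. I'll check the pack's offset numerically and move over to the bar.

Emit:
arm_command(delta_pos=[[-0.13, -0.82, -0.97], [-0.13, -0.82, -0.97], [-0.13, -0.82, -0.97], [-0.13, -0.82, -0.97], [-0.13, -0.82, -0.97], [-0.13, -0.82, -0.97], [-0.13, -0.82, -0.97]], rotation=[[0, 0, 0], [-0.04, 0.06, -0.06], [-0.04, 0.06, -0.06], [0, 0, 0], [0, 0, 0], [0, 0, 0], [0, 0, 0]])

```text
clock: 13.55
position: [0.4505, 0.1562, 0.2618]
tool_rot: [1.623, 1.388, -0.205]
force: [0.9, 0.3, -0.3]
grip_width: 0.0003
```

Run:
```python
from h import *
t=np.load("t.npy")
for u in((331,180),(329,289),(497,180),(500,289)): print(tf(t,ray("scene",S(*u),.1))*1000)
planX((-.172,.175,.050),.2)
```

```text
[[-41.72233156  32.48787819]]
[[45.40891315 31.09717943]]
[[-41.15377596 145.9408718 ]]
[[ 46.04368594 143.35931213]]
tcp_t [-0.177  0.171  0.262] X [ 0.178 -0.037 -0.983] Y [ 0.951 -0.251  0.182] q [-1.437  0.39   1.166  2.107 -0.394  0.748 -0.312] F [ 0.867  0.342 -0.278] clk 13.55
dpos units [ 6.975 -1.106 -0.055] maxrows 6.974514493908035
rot units [-0.156 -0.062  0.164] dpos in the new frame [ 6.954 -1.225 -0.12 ]
```

Emit:
arm_command(delta_pos=[[0.87, -0.15, 0], [0.87, -0.15, 0], [0.87, -0.15, 0], [0.87, -0.15, 0], [0.87, -0.15, 0], [0.87, -0.15, 0], [0.87, -0.15, 0], [0.87, -0.15, 0]], rotation=[[-0.08, -0.03, 0.08], [-0.08, -0.03, 0.08], [0, 0, 0], [0, 0, 0], [0, 0, 0], [0, 0, 0], [0, 0, 0], [0, 0, 0]])

```text
clock: 14.35
position: [0.4527, 0.1622, 0.0425]
tool_rot: [1.637, 1.39, -0.172]
force: [1.1, -0.5, -0.8]
grip_width: -0.0002
```

Run:
```python
from h import *
planX((-.165,.175,.042),.2)
import cv2
a=optics.grab_frame("scene")[150:320,230:450,::-1]; cv2.imwrite("pics/s5.png",cv2.resize(a,None,fx=3.5,fy=3.5,interpolation=cv2.INTER_CUBIC))
```

```text
tcp_t [-0.177  0.178  0.043] X [ 0.177 -0.031 -0.984] Y [ 0.956 -0.233  0.179] q [-0.869  0.676  0.429  2.245 -0.859  0.192  0.058] F [ 1.073 -0.457 -0.788] clk 14.35
dpos units [0.087 0.381 0.095] maxrows 0.3813546363640666
rot units [ 0.026 -0.12   0.189] dpos in the new frame [0.096 0.38  0.093]
```

View pics/s5.png

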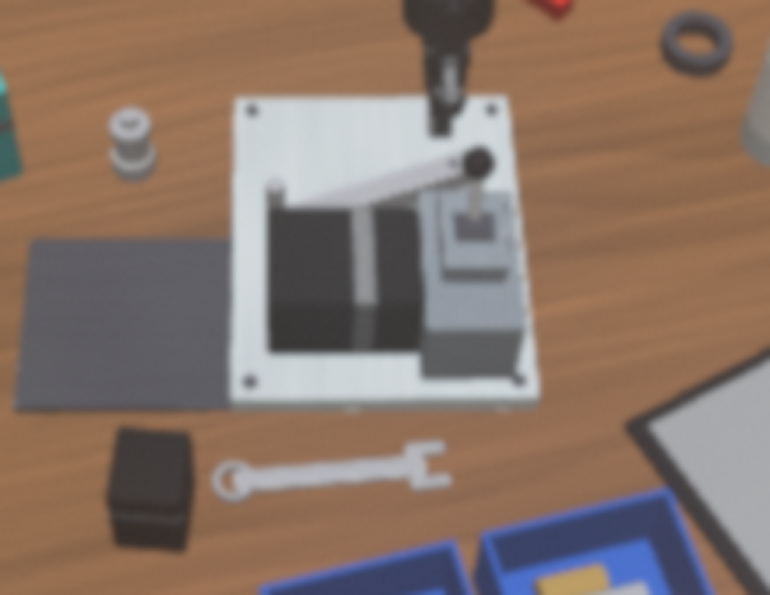

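Emit:
arm_command(delta_pos=[[0.06, 0.26, 0], [0.06, 0.26, 0], [0.06, 0.26, 0], [0.06, 0.26, 0]], rotation=[[0, 0, 0], [0, 0, 0], [0, 0, 0], [0, 0, 0]])

```text
clock: 14.8
position: [0.486, 0.1513, 0.0398]
tool_rot: [1.639, 1.396, -0.175]
force: [-2.3, 0.7, -0.3]
grip_width: 0.0
```

Run:
```python
from h import *
planX((-.104,.175,.042),.2)
```

```text
tcp_t [-0.142  0.175  0.04 ] X [ 0.171 -0.03  -0.985] Y [ 0.956 -0.238  0.173] q [-0.819  0.708  0.451  2.176 -0.832  0.245  0.074] F [-2.266  0.683 -0.324] clk 14.8
dpos units [0.146 1.252 0.003] maxrows 1.2523792150442068
rot units [-0.026 -0.111  0.246] dpos in the new frame [0.178 1.248 0.004]
```

Contact with the bar; joint 6 is moving away from its limit. I'll keep pushing.

Emit:
arm_command(delta_pos=[[0.03, 0.26, 0], [0.03, 0.26, 0], [0.03, 0.26, 0], [0.03, 0.2, 0]], rotation=[[0, 0, 0.05], [0, 0, 0.05], [0, 0, 0.05], [0, 0, 0.05]])

```text
clock: 15.2
position: [0.5181, 0.1445, 0.0432]
tool_rot: [1.637, 1.372, -0.176]
force: [-0.9, 0.5, -0.7]
grip_width: 0.0001
```

Emit:
arm_command(delta_pos=[[0.02, 0.1, 0], [0.02, 0.1, 0]], rotation=[[0, 0, 0], [0, 0, 0]])

```text
clock: 15.4
position: [0.5246, 0.143, 0.0433]
tool_rot: [1.637, 1.372, -0.175]
force: [-2.6, 1.6, 1.0]
grip_width: 0.0001
```

Run:
```python
from h import *
planX((-.104,.175,.042),.2)
```

```text
tcp_t [-0.102  0.176  0.043] X [ 0.195 -0.034 -0.98 ] Y [ 0.952 -0.236  0.197] q [-0.79   0.733  0.479  2.109 -0.81   0.275  0.085] F [-2.627  1.552  0.969] clk 15.4
dpos units [ 0.029 -0.065  0.045] maxrows 0.06458688864625887
rot units [-0.011 -0.125  0.015] dpos in the new frame [ 0.03  -0.065  0.045]
```

Emit:
arm_command(delta_pos=[[0.02, 0.1, 0], [0.02, 0.1, 0]], rotation=[[0, 0, 0], [0, 0, 0]])

```text
clock: 15.6
position: [0.5254, 0.1426, 0.042]
tool_rot: [1.638, 1.383, -0.173]
force: [-25.1, 6.0, 19.3]
grip_width: 0.0001
```

Run:
```python
from h import *
planX((-.1,.175,.042),.2)
import cv2
a=optics.grab_frame("top")[120:260,240:410,::-1]; cv2.imwrite("pics/t6.png",cv2.resize(a,None,fx=4.2,fy=4.2,interpolation=cv2.INTER_CUBIC))
```

```text
tcp_t [-0.101  0.176  0.042] X [ 0.184 -0.032 -0.982] Y [ 0.954 -0.234  0.186] q [-0.785  0.738  0.481  2.099 -0.805  0.291  0.086] F [-25.112   5.981  19.258] clk 15.6
dpos units [0.007 0.046 0.04 ] maxrows 0.04569909061394029
rot units [ 0.008 -0.123  0.124] dpos in the new frame [0.008 0.046 0.039]
```

View pics/t6.png

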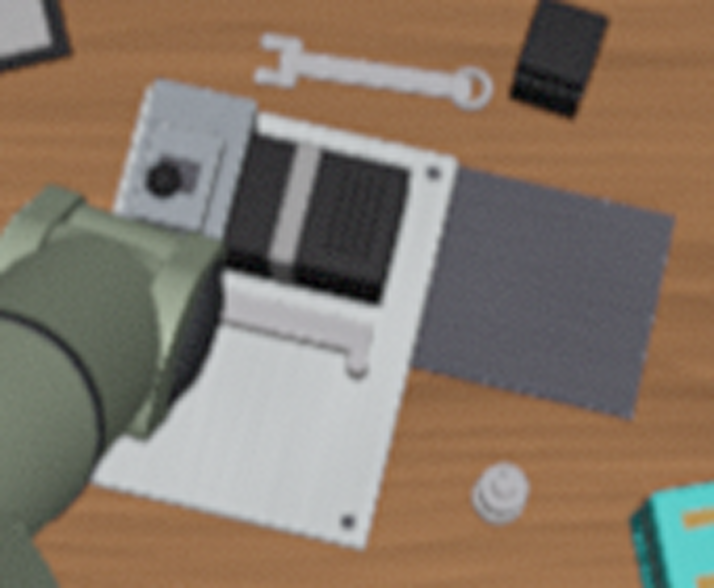

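Emit:
arm_command(delta_pos=[[-0.06, -0.3, 0], [-0.1, -0.5, 0], [-0.98, 0.1, 0], [-0.98, 0.2, 0], [-0.98, 0.2, 0], [-0.98, 0.2, 0], [-0.7, 0.14, 0]], rotation=[[0, 0, 0], [0, 0, 0], [0, 0, 0], [0, 0, 0], [0, 0, 0], [0, 0, 0], [0, 0, 0]])

```text
clock: 16.35
position: [0.4967, 0.146, 0.1852]
tool_rot: [1.622, 1.39, -0.19]
force: [-0.3, 0.3, -0.5]
grip_width: 0.0
```

Run:
```python
from h import *
t=np.load("t.npy")
for u in((374,325),(369,350)): print(tf(t,ray("top",T(*u),.045))*1000)
planX((-.085,.187,.183),.2)
planX((-.011,.187,.183),.2)
```

```text
[[-67.04670668  30.59754944]]
[[-85.90255142  29.79887888]]
tcp_t [-0.13   0.173  0.185] X [ 0.177 -0.034 -0.984] Y [ 0.955 -0.236  0.18 ] q [-1.116  0.53   0.886  2.095 -0.573  0.603 -0.114] F [-0.252  0.272 -0.482] clk 16.35
dpos units [ 0.347  1.466 -0.477] maxrows 1.4658976336567435
rot units [-0.001 -0.09   0.183] dpos in the new frame [ 0.37   1.459 -0.48 ]
tcp_t [-0.13   0.173  0.185] X [ 0.177 -0.034 -0.984] Y [ 0.955 -0.236  0.18 ] q [-1.116  0.53   0.886  2.095 -0.573  0.603 -0.114] F [-0.252  0.272 -0.482] clk 16.35
dpos units [ 0.79   3.892 -0.472] maxrows 3.892321603746048
rot units [-0.001 -0.09   0.183] dpos in the new frame [ 0.86   3.877 -0.48 ]
```

Emit:
arm_command(delta_pos=[[0.1, 0.4, -0.24], [0.1, 0.4, -0.24], [0.1, 0.4, 0], [0.08, 0.4, 0], [0.08, 0.4, 0], [0.08, 0.4, 0], [0.08, 0.4, 0], [0.08, 0.4, 0], [0.08, 0.4, 0]], rotation=[[0, 0, 0], [0, 0, 0], [0, 0, 0], [0, 0, 0], [0, 0, 0], [0, 0, 0], [0, 0, 0], [0, 0, 0], [0, 0, 0]])

```text
clock: 17.25
position: [0.6133, 0.1324, 0.1843]
tool_rot: [1.643, 1.389, -0.169]
force: [-1.6, 0.8, -0.6]
grip_width: 0.0002
```

Run:
```python
from h import *
planX((-.008,.187,.183),.2)
```

```text
tcp_t [-0.014  0.187  0.184] X [ 0.179 -0.03  -0.983] Y [ 0.955 -0.236  0.181] q [-0.883  0.671  0.802  1.826 -0.612  0.726 -0.036] F [-1.598  0.838 -0.568] clk 17.25
dpos units [0.076 0.177 0.011] maxrows 0.1767725942835235
rot units [-0.004 -0.126  0.175] dpos in the new frame [0.079 0.175 0.01 ]
```

Emit:
arm_command(delta_pos=[[0.02, 0.12, 0], [0.02, 0.12, 0], [0.02, 0.12, 0]], rotation=[[0, 0, 0], [0, 0, 0], [0, 0, 0]])

```text
clock: 17.55
position: [0.6216, 0.1298, 0.1828]
tool_rot: [1.644, 1.399, -0.168]
force: [-43.8, 8.2, 38.3]
grip_width: 0.0001
```

Emit:
arm_command(delta_pos=[[-0.1, -0.5, 0], [-0.2, -0.8, 0], [-0.2, -0.9, 0], [-0.8, -0.6, 0], [-0.9, -0.9, 0], [-0.9, -0.9, 0], [-0.5, -0.9, -0.8], [-0.2, -0.9, -0.8], [0, 0, 0]], rotation=[[0, 0, 0], [0, 0, 0], [0, 0, 0], [0, 0, 0], [0, 0, 0], [0, 0, 0], [0, 0, 0], [0, 0, 0], [0, 0, 0]])

```text
clock: 18.45
position: [0.4238, 0.226, 0.2635]
tool_rot: [1.651, 1.404, -0.163]
force: [-0.5, 0.1, -0.1]
grip_width: -0.0001
```

Run:
```python
from h import *
import cv2
a=optics.grab_frame("scene")[150:320,230:450,::-1]; b=optics.grab_frame("top")[120:260,240:410,::-1]
a=cv2.resize(a,(388,300),interpolation=cv2.INTER_CUBIC);b=cv2.resize(b,(364,300),interpolation=cv2.INTER_CUBIC)
cv2.imwrite("pics/end.png",np.hstack([a,b])); t=np.load("t.npy")
print(proj("scene",toW(t,np.array([.0188,.186,.1727])))-[230,150]); s=monitor.observe(); print(s["position"],s["force"],s["clock"])
```

```text
[[137.65807502  62.53999834]]
[0.42582988 0.22273032 0.26366648] [ 0.04547748 -1.70483024 -0.31014068] 18.55
```

View pics/end.png

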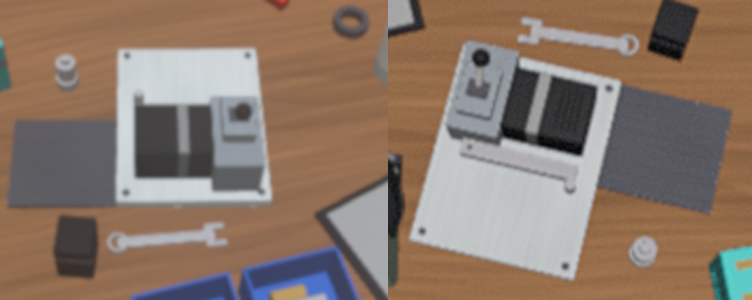

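```bash
python3 -c "
from workcell import bot; print(bot.job_done())"
```

```text
the job is handed in; nothing more can be done
None
```

I finished every step of the task and handed the job in at about 18.6 s of the 67 s allowed. No verdict was reported.

**What I did**
- **Pack:** I slid it to the step with the half-open fingers and tipped it over with a push near the top. It fell flat on the bed, and I pushed it home until the force rose to about 28 N.
- **Bar:** I swung it with the closed fingertips against the toe until it met the housing at about 32 N.
- **Lever:** I pushed it until the force jumped to about 59 N at the fingertips. That looks like the stop. The limit there is 120 N at the wrist.
- **Arm:** I backed it clear of everything before handing in.

**What the last checks showed**
- **Pack:** It lies flat and square against the housing, with its middle about 2 mm off mid-bed. I measured this right after pushing it home, and it looked unchanged in the final pictures.
- **Bar:** In the final picture its slope matches the bed edge to about 0.01 rad. The heel point measures about y 42 mm, within the 10 to 60 mm allowed. I didn't measure the toe gap directly, only from the contact force and where the finger stopped.
- **Lever:** The ball is within about 1 pixel of where it should be when fully on.
- **Bystanders:** The coupling, small pack, wrench and collar looked unmoved. The screwdriver and can weren't fully in the final crops, so I didn't check them.

The two cameras put the tester about 5 mm and 0.01 rad apart; I used the combined fit. Nothing failed.

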